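# Open the studio clay trap and take out its strainer

## Robot

A 6-joint arm with a two-finger parallel gripper is mounted at the origin on the work surface. World frame = base frame: x ahead of the robot, y to its left, z up, the work surface at z = 0. Lengths are in m, angles in rad, forces in N, time in s.
With the tool pointing down it reaches from about 0.375 to 0.9 m from the base axis. Payload 3.1 kg.
Tool frame: the origin (TCP) lies between the finger pads; the fingertips stand 22 mm ahead of it and the grasp point (between the pads) lies 3 mm ahead of it; z points along the fingers, y is the line along which they close (so a half turn about z gives the same grasp; the last joint's range is limited). The gripper opens to 87 mm and grips with 3 to 60 N. Pads are 19 mm wide; open, the fingers measure 117 mm over their backs; the gripper's body (75 mm by 190 mm) begins 51 mm behind the grasp point.
Start: joints at [1.077, 0.527, 1.433, -0, 1.181, -0.178], TCP at [0.194, 0.594, 0.245] pointing down, gripper open.
Joint ranges: [-3.08, 3.08], [-0.75, 2.2], [0.22, 2.44], [-1.43, 4.57], [0, 2.65], [-2.85, 2.85]. Speed limits (rad/s): [2.79, 2.79, 3.14, 3.14, 3.14, 3.14].

## Interface

Orientations are given as a unit quaternion [x, y, z, w].
In Python, from rig import robot gives the robot as it stands.
- The arm moves only by the tool move_arm, never from a script. Its argument "series" is text: rows parted by semicolons, each of 6 numbers parted by spaces: the shift along the tool's x, y, z in mm, then the turn, a rotation vector about the tool's x, y, z in degrees. In form: dx dy dz ax ay az; .... A call has 1 to 8 rows; each row is the pose to reach, as a shift and turn from the pose commanded when the call began, along the tool's axes at that moment; what a row does not reach only later rows make up. A row lasts 1/12 s, in which the tool goes at most 41.7 mm and 7.16 degrees, less where a joint would pass 70% of its speed; a pose out of reach is approached as far as the arm can. A call with a gripper value outside its range is refused whole. "jaw" is the opening, from 0 (shut) to 1 (fully open), set as the call begins (left out, the last holds). The fingers move at their own pace and stop on an object; "newtons" is the grip in N (left out, the last holds). Time passes only in rows, so rows that repeat a pose let the fingers close. It gives the time, the measured TCP pose, the force, the opening and the grip force at its end, in the units of the state.
- robot.get_obs(): the state, without advancing time (a new reading comes with each control period).
- robot.camera(name): name is "scene" or "side" or "wrist"; returns a dict with "img" (420x560x3 uint8, red, green, blue), "mtx" (3x3 intrinsics, pixels), "world_to_cam" (4x4, takes a point from world to camera coordinates). Camera axes: x right, y down, z forward; pixel columns grow to the right and rows downward; lengths in m; the calibration is good to about 2 mm. A picture is of the moment at which its call begins. There is no depth.
- robot.hand_in(): hands the job in; it is judged then, once.
Trained networks look in a picture, given as the dict that the camera call returned (one of the last four; its "shot" number tells which), for a name from the list of things; names that differ only in an ending like _2 or _b are one class to them, and where a whole thing is asked for, a point or a joint stands for the part that bears it (a point fixed in the world has none). Each returns a list of dicts, best first, with "p" (0 to 1); they miss things now and then, are a little off and sometimes report something else, mostly with a low value. They report only what shows in the picture. A call takes as long as a camera call. They do not tell look-alikes from the thing itself.
- robot.search_frame(picture, thing): "xyz" ([x, y, z] in m, in world coordinates, good to about 4 mm: the middle of the surface that is visible of it).
- robot.tip_of(picture, thing): "xyz" ([x, y, z] in m, in world coordinates, good to about 4 mm: a listed point, or the origin of a listed thing).
The state is a dict: "time": time; "q": joint angles; "joint_velocities": joint speeds; "joint_torque": joint torques, N m; "position": TCP position; "tool_rot": TCP orientation; "ft_force": force on the tool from outside, world axes, zero at the start; "moment": the same for the moment, N m; "grip_width": finger opening in m; "grip_force": force on a finger pad.
Only numpy, scipy, OpenCV 4.12 (cv2) and the standard library are available. Lean on these libraries where they do the work, as an engineer would, in place of code of your own. Each camera call takes 0.05 s, during which the arm holds its last target. There are 200 camera calls.

## Task

Empty the clay trap on the sculptor's bench: turn its bayonet lid anticlockwise (seen from above) until the lugs reach the slots, lift it free and lay it flat on the plywood board, handle up. Then lift the strainer out of the pot by its handle, without tipping it, and stand it upright on the floor of the tray. Set both down rather than dropping them, and leave the jar, the mug and the spatula where they are.

Things in the scene. Friction and masses are not known exactly. Their poses are not given: they have to be found in the camera images.
- trap: Clay trap, fixed to the bench: upright grey plastic pot, 140 mm diameter, 125 mm high, a white pipe elbow on two opposite sides (73 mm high, reaching 122 mm from the axis) along its x axis. Origin: centre of its underside, z up. Well inside: 90 mm diameter, floor at z = 20 mm, lid's seat at z = 110 mm.
- trap_collar (a point): Point on the trap's axis, 125 mm up, level with the collar's top. The collar, an inward rim of 105 mm inner diameter (underside 9 mm above the lid's seat), holds down the lid's two lugs; lifting the lid is blocked while they are under it.
- trap_slot (a point): Top of one of two opposite slots in the collar, each about 33 mm wide, centred on the trap's +x and -x axes above the elbows; this is the +x one, 61 mm from the axis. Lugs (18 mm wide) leave upward here, within about 7 degrees of the middle. A small stop on each slot's anticlockwise side halts a lug 1.5 degrees past the middle. The lid turns loosely.
- lid: Bayonet lid, about 0.4 kg: aluminium, a hollow cap 92 mm wide and 26 mm high on a flat flange of 100 mm diameter, 6 mm thick, with two opposite lugs to 59 mm from the axis. Origin: centre of its flat underside, z up. Its x axis runs through both lugs and along the bar handle. It starts 40 to 77 degrees clockwise of the slots; it comes free with its x along the trap's x, either way round.
- lid_grip (a point): Middle of the lid's bar handle, 64 mm above the lid's underside. The bar is 84 mm long along the lid's x, 14 mm thick along the lid's y and 20 mm high; it stands on two 12 mm posts 33 mm either side of the middle, with 28 mm free below it down to the cap.
- strainer: Strainer standing in the trap's well, under the lid: steel basket 76 mm diameter, 58 mm high, about 0.25 kg, with a fixed bridge handle, 100 mm high in all. Origin at the centre of its underside, 20 mm above the bench at the start, z up. Its x axis runs along the handle bar.
- strainer_grip (a point): Middle of the strainer's handle bar, 94 mm above its underside. The bar is 72 mm long along the strainer's x, 12 mm thick along its y and 12 mm high, with 30 mm free between it and the basket's rim. At the start it lies 4 mm above the lid's seat and 11 mm below the collar's top, over the 90 mm wide well: fingers must enter only part opened.
- board: Plywood board, 240 mm (its x) by 220 mm (its y), 18 mm thick, fixed on the bench to one side of the trap, either left or right. Origin at the centre of its underside; its top is 18 mm above the bench.
- tray: White open plastic tray, 240 mm (its x) by 220 mm (its y), 40 mm high, walls and floor 5 mm thick, fixed on the bench on the other side of the trap. Origin at the centre of its underside; its inner floor is 5 mm above the bench.
- jar: Bystander: closed white jar, 68 mm diameter, 100 mm high, beyond the trap. Origin at the centre of its underside.
- mug: Bystander: terracotta mug, 80 mm diameter, 90 mm high, beyond the trap. Origin at the centre of its underside.
- spatula: Bystander: spatula lying on the bench beyond the trap, along its x axis. Origin at its underside.
Mind the look-alikes: they are no part of the job. What is shaped like the lid but black or blue is not meant.

How it is judged:
By the outcome, as a careful person would: the job done as asked, in the order asked, and still so for the second after the job is handed in, with the robot touching nothing.
It also fails if it takes over 58 s, if anything falls off the work surface, if the arm or the gripper's body presses on something with over 40 N, if the wrist force passes 120 N, or if a joint passes its speed limit or range.

## Working session

There is one attempt and no reset: what is moved stays moved. The work goes in short steps, Python scripts to look and compute and a tool call to move; the robot and the scene stay as the last step left them, time stands still between calls to the robot, and variables do not carry over. Pictures are saved under pics/ and viewed, at most 10 in all, crops included, and the job is handed in when it is done.

Besides the shell and the picture viewer there is one more tool, called after ">>>" in YAML: its name, and indented under it one key for each argument. move_arm: Moves the arm, as the interface text tells. Its arguments: {"type":"object","properties":{"series":{"type":"string"},"jaw":{"type":"number"},"newtons":{"type":"number"}},"required":["series"]}

```bash
ls; mkdir -p pics
cat > m.py <<'E'
from rig import robot
import numpy as np, cv2
from scipy.spatial.transform import Rotation as R
def px(c,p):
    q=c["world_to_cam"]@np.append(p,1); u=c["mtx"]@q[:3]; return (u[:2]/u[2]).round().astype(int)
def ray(c,u,v,z):
    T=np.linalg.inv(c["world_to_cam"]); d=T[:3,:3]@np.linalg.solve(c["mtx"],[u,v,1]); o=T[:3,3]
    return o+d*(z-o[2])/d[2]
E
python3 - <<'E'
from m import *
ims=[]
for n in ["scene","side"]:
    c=robot.camera(n); ims.append(c["img"])
    for t in ["trap","trap_collar","trap_slot","lid","lid_grip","board","tray","jar","mug","spatula"]:
        for d in robot.tip_of(c,t)[:4]:
            if d["p"]>.2: print(n,t,round(d["p"],2),np.round(d["xyz"],3),px(c,d["xyz"]))
o=robot.get_obs(); print(o["time"],o["position"],o["tool_rot"])
cv2.imwrite("pics/a.png",ims[0][:,:,::-1]); cv2.imwrite("pics/b.png",ims[1][:,:,::-1])
E
```

```text
pics
scene trap 0.59 [ 0.496 -0.01  -0.004] [273 239]
scene trap_collar 0.6 [ 0.501 -0.012  0.122] [274 202]
scene trap_collar 0.52 [ 0.495 -0.016  0.174] [271 185]
scene trap_slot 0.87 [ 0.561 -0.013  0.126] [287 215]
scene trap_slot 0.51 [ 0.498 -0.016  0.174] [272 185]
scene trap_slot 0.47 [ 0.527  0.282 -0.001] [364 208]
scene lid 0.94 [ 0.288 -0.341 -0.001] [123 238]
scene lid 0.74 [ 0.304 -0.195 -0.002] [177 222]
scene lid 0.73 [ 0.495 -0.014  0.108] [272 206]
scene lid 0.68 [0.274 0.218 0.001] [295 171]
scene lid_grip 0.86 [ 0.307 -0.195  0.064] [175 204]
scene lid_grip 0.8 [ 0.497 -0.013  0.172] [273 186]
scene lid_grip 0.63 [ 0.289 -0.344  0.064] [117 219]
scene lid_grip 0.37 [ 0.499 -0.01  -0.001] [273 239]
scene board 0.92 [ 0.538 -0.275 -0.002] [187 290]
scene tray 0.96 [0.523 0.284 0.   ] [364 206]
scene jar 0.79 [ 0.725  0.004 -0.   ] [331 292]
scene mug 0.73 [ 0.738 -0.206  0.003] [257 335]
scene mug 0.58 [ 0.497 -0.014  0.109] [272 206]
scene spatula 0.66 [0.734 0.208 0.001] [397 261]
side trap 0.66 [ 0.498 -0.013  0.003] [290 239]
side trap_collar 0.88 [ 0.499 -0.012
[... 199 characters left out ...]
8 0.005] [370 323]
side lid 0.89 [ 0.29  -0.35  -0.004] [369 179]
side lid 0.87 [ 0.308 -0.195 -0.005] [361 208]
side lid_grip 0.9 [ 0.287 -0.338  0.057] [372 166]
side lid_grip 0.8 [ 0.306 -0.196  0.066] [365 190]
side lid_grip 0.78 [0.276 0.217 0.061] [372 307]
side lid_grip 0.71 [ 0.495 -0.017  0.177] [291 189]
side board 0.72 [ 0.528 -0.28  -0.001] [296 183]
side board 0.7 [ 0.557 -0.011  0.126] [268 203]
side tray 0.78 [0.526 0.287 0.001] [253 332]
side jar 0.7 [ 0.721  0.01  -0.003] [212 236]
side jar 0.31 [0.525 0.284 0.002] [254 330]
side spatula 0.56 [0.734 0.207 0.002] [180 289]
1.1 [0.19406525 0.59405367 0.24455423] [ 1.57248795e-01  9.87559019e-01 -1.70184468e-05 -1.94848931e-06]
```

View pics/a.png

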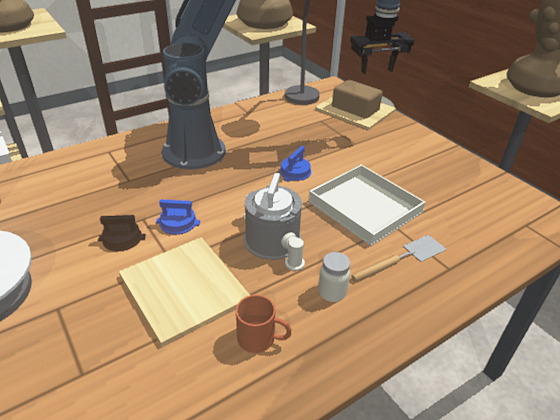

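View pics/b.png

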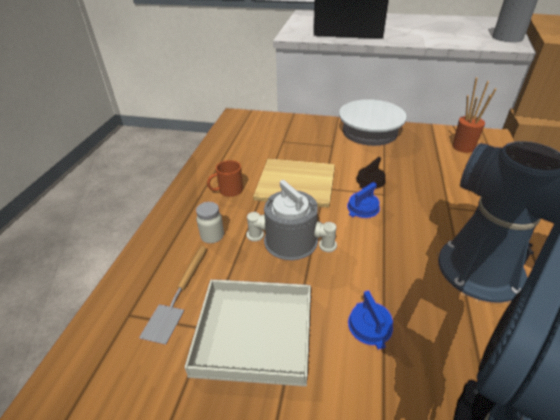

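Candidates for the lid: black one at scene (121,230), blue at (177,215), blue at (295,163), and the silver one on the grey pot at (272,200). I choose the silver one on the pot and check it with a crop.

```bash
cat >> m.py <<'E'
def go(x,y,z,yaw=None):
    """delta in tool axes to have TCP at xyz, pointing down, tool y (closing line) at world angle yaw deg (mod 180)"""
    o=robot.get_obs(); r=R.from_quat(o["tool_rot"]); p=r.inv().apply(np.array([x,y,z])-o["position"])*1000
    ty=r.apply([0,1,0]); cur=np.degrees(np.arctan2(ty[1],ty[0])); a=[0,0,0]
    if yaw is not None:
        dy=(yaw-cur+90)%180-90
        tgt=R.from_euler("z",cur+dy,degrees=True)*R.from_matrix(np.array([[0,1,0],[1,0,0],[0,0,-1.]]))
        a=(r.inv()*tgt).as_rotvec(degrees=True)
    print("d",p.round(1),"rot",np.round(a,1),"yaw",cur.round(1),"q6",o["q"][5].round(2),"t",round(o["time"],2))
E
python3 - <<'E'
from m import *
ims=[]
for n,(u,v) in dict(scene=(272,215),side=(290,215)).items():
    c=robot.camera(n); ims.append(cv2.resize(c["img"][v-50:v+50,u-50:u+50],(400,400),interpolation=cv2.INTER_CUBIC))
cv2.imwrite("pics/c.png",np.hstack(ims)[:,:,::-1])
go(.498,-.013,.36)
E
```

```text
d [-477.4 -482.7 -115.4] rot [0 0 0] yaw 71.9 q6 -0.18 t 1.2
```

View pics/c.png

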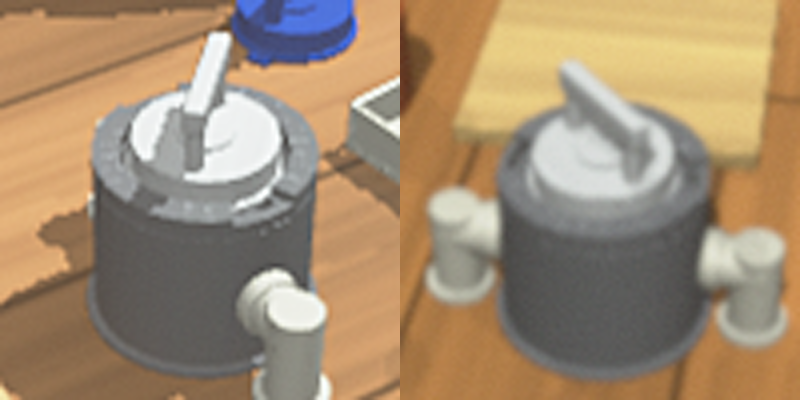

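The crop confirms it: the silver bayonet lid sits on the grey pot, handle at crop (205,75) and (605,105), with elbows on both sides.

>>> move_arm:
  series: "-280 -283 -115 0 0 0;-280 -283 -115 0 0 0;-280 -283 -115 0 0 0;-280 -283 -115 0 0 0;-280 -283 -115 0 0 0;-477 -483 -115 0 0 0;-477 -483 -115 0 0 0;-477 -483 -115 0 0 0"
  jaw: 1

```text
time: 1.87
position: [0.3396, 0.3024, 0.3179]
tool_rot: [0.157, 0.988, 0.0, 0.001]
ft_force: [0.2, -0.2, -0.3]
grip_width: 0.0871
grip_force: 0.0
```

Run:
```python
from m import *
go(.498,-.013,.36)
```

```text
d [-248.4 -250.7  -42.1] rot [0 0 0] yaw 71.9 q6 -0.77 t 1.87
```

>>> move_arm:
  series: "-248 -250 -42 0 0 0;-248 -250 -42 0 0 0;-248 -250 -42 0 0 0;-248 -250 -42 0 0 0;-248 -250 -42 0 0 0;-248 -250 -42 0 0 0;-248 -250 -42 0 0 0;-248 -250 -42 0 0 0"

```text
time: 2.53
position: [0.4882, 0.0063, 0.3572]
tool_rot: [0.157, 0.988, 0.0, 0.0]
ft_force: [-1.2, 1.3, 0.2]
grip_width: 0.0871
grip_force: 0.0
```

Run:
```python
from m import *
go(.498,-.013,.36)
c=robot.camera("wrist")
for t in ["trap_collar","trap_slot","lid","lid_grip"]:
    for d in robot.tip_of(c,t)[:3]:
        if d["p"]>.2: print(t,round(d["p"],2),np.round(d["xyz"],3),px(c,d["xyz"]))
cv2.imwrite("pics/d.png",c["img"][:,:,::-1])
import pickle; pickle.dump(c,open("w.pkl","wb"))
```

```text
d [-15.4 -15.2  -2.8] rot [0 0 0] yaw 71.9 q6 -1.47 t 2.53
trap_slot 0.87 [ 0.556 -0.014  0.124] [284 249]
lid 0.84 [ 0.501 -0.013  0.108] [270 201]
lid 0.67 [ 0.308 -0.197  0.   ] [100  93]
lid_grip 0.92 [ 0.498 -0.014  0.176] [265 215]
lid_grip 0.73 [ 0.556 -0.015  0.126] [283 250]
lid_grip 0.63 [ 0.299 -0.196  0.064] [69 81]
```

View pics/d.png

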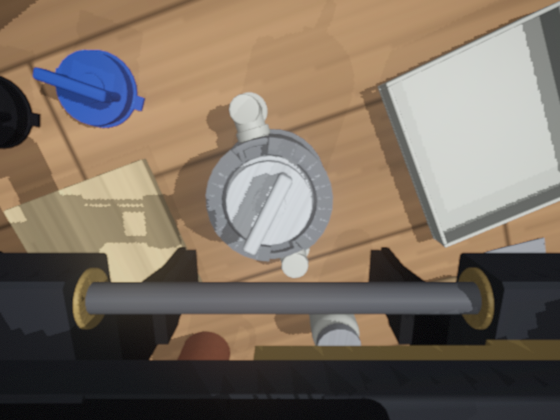

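Wrist view: lid handle runs from (283,178) to (252,248); elbows at (248,105) and (295,265).

Run:
```python
from m import *
import pickle
c=pickle.load(open("w.pkl","rb"))
a,b=ray(c,283,178,.184),ray(c,252,248,.184); print("handle",a,b,(a+b)/2,np.linalg.norm(a-b),np.degrees(np.arctan2(*(b-a)[1::-1])))
a,b=ray(c,248,106,.073),ray(c,295,265,.073); print("elbows",a,b,(a+b)/2,np.linalg.norm(a-b),np.degrees(np.arctan2(*(b-a)[1::-1])))
# top rectangle fit of handle: brightest region
g=c["img"][150:270,200:340].min(2); m=(g>205).astype(np.uint8)
n,l,s,ce=cv2.connectedComponentsWithStats(m)
for i in range(1,n):
    if s[i,4]>100:
        r=cv2.minAreaRect(np.argwhere(l==i)[:,::-1].astype(np.float32)); print(s[i],r[0][0]+200,r[0][1]+150,r[1:])
```

```text
handle [0.46790764 0.01355951 0.184     ] [ 0.52339782 -0.0360976   0.184     ] [ 0.49565273 -0.01126904  0.184     ] 0.07446467756913017 -41.8247603829461
elbows [ 0.39159714 -0.00465993  0.073     ] [ 0.60075359 -0.01310689  0.073     ] [ 0.49617537 -0.00888341  0.073     ] 0.2093269498894732 -2.3126804235270284
[ 56  13  18  12 122] 264.2647171020508 167.55882263183594 ((8.973817825317383, 18.675243377685547), 75.96376037597656)
[ 29  15  29  52 499] 238.32437896728516 187.5761947631836 ((13.657881736755371, 57.24457550048828), 27.255327224731445)
[  64   20   47   74 1548] 292.4645690917969 211.50060653686523 ((32.24043273925781, 77.25065612792969), 20.820894241333008)
[ 47  27  43  76 725] 267.90000915527344 214.6999969482422 ((9.391485214233398, 80.94566345214844), 26.56505012512207)
```

Run:
```python
from m import *
import pickle
c=pickle.load(open("w.pkl","rb"))
a,b=ray(c,286,178.5,.184),ray(c,249.8,251,.184); print("handle",a,b,(a+b)/2,np.degrees(np.arctan2(*(b-a)[1::-1])))
go(.497,-.0125,.26,46)
```

```text
handle [0.46919842 0.01602427 0.184     ] [ 0.52565515 -0.03915472  0.184     ] [ 0.49742678 -0.01156522  0.184     ] -44.34424547844474
d [-16.  -16.8  96.3] rot [ 0.  -0.1 25.8] yaw 71.8 q6 -1.47 t 2.78
```

>>> move_arm:
  series: "-16 -17 30 0 0 7;-16 -17 60 0 0 14;-16 -17 96 0 0 21;-16 -17 96 0 0 26;-16 -17 96 0 0 26;-16 -17 96 0 0 26"

```text
time: 3.28
position: [0.4973, -0.0114, 0.2608]
tool_rot: [0.373, 0.928, 0.0, -0.0]
ft_force: [-0.1, 0.3, 0.1]
grip_width: 0.087
grip_force: 0.0
```

Run:
```python
from m import *
go(.497,-.012,.177,46)
c=robot.camera("wrist")
for t in ["lid","lid_grip"]:
    for d in robot.tip_of(c,t)[:2]:
        print(t,round(d["p"],2),np.round(d["xyz"],3),px(c,d["xyz"]))
cv2.imwrite("pics/e.png",c["img"][:,:,::-1])
import pickle; pickle.dump(c,open("w.pkl","wb"))
```

```text
d [-0.2 -0.6 83.8] rot [-0.  -0.   0.2] yaw 46.2 q6 -1.05 t 3.28
lid 0.67 [ 0.498 -0.012  0.11 ] [283 209]
lid_grip 0.82 [ 0.5   -0.013  0.174] [284 235]
lid_grip 0.66 [ 0.302 -0.194  0.062] [ 13 181]
```

View pics/e.png

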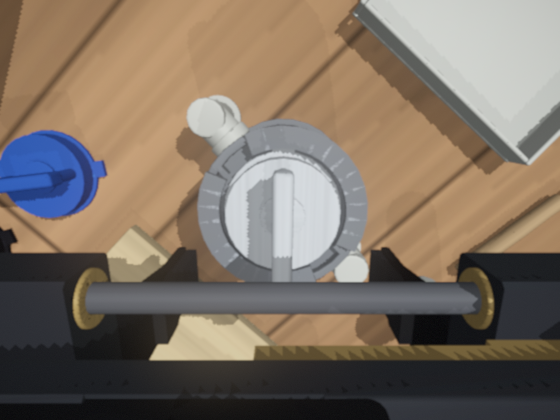

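The handle (284,172)-(284,280) lies squarely between the open fingers; slot at about (232,150), elbow tops (208,116) and (351,268). Descend and grip.

>>> move_arm:
  series: "0 -1 40 0 0 0;0 -1 76 0 0 0;0 -1 84 0 0 0;0 -1 84 0 0 0"

```text
time: 3.77
position: [0.4956, -0.0131, 0.1754]
tool_rot: [0.375, 0.927, -0.0, -0.002]
ft_force: [-0.7, 0.8, 0.9]
grip_width: 0.0872
grip_force: 0.0
```

Run:
```python
from m import *
import pickle
c=pickle.load(open("w.pkl","rb"))
a,b=ray(c,208,116,.073),ray(c,351,268,.073); print("elbows",a,b,(a+b)/2,np.degrees(np.arctan2(*(b-a)[1::-1])))
a=ray(c,232,151,.125); print(a,np.degrees(np.arctan2(-.012-a[1],.4975-a[0])))
go(.497,-.012,.177,46)
```

```text
elbows [ 0.394715   -0.00780826  0.073     ] [ 0.59891585 -0.01197008  0.073     ] [ 0.49681543 -0.00988917  0.073     ] -1.167583825101916
[ 0.43386168 -0.00615139  0.125     ] -5.2509574602674665
d [-0.3  1.8 -1.7] rot [-0.1 -0.2 -0. ] yaw 46.0 q6 -1.05 t 3.77
```

>>> move_arm:
  series: "0 0 0 0 0 0;0 0 0 0 0 0;0 0 0 0 0 0;0 0 0 0 0 0;0 0 0 0 0 0;0 0 0 0 0 0;0 0 0 0 0 0"
  jaw: 0
  newtons: 30

```text
time: 4.35
position: [0.4971, -0.0136, 0.1771]
tool_rot: [0.375, 0.927, 0.0, 0.0]
ft_force: [-0.2, -0.1, -0.7]
grip_width: 0.0481
grip_force: 0.0
```

>>> move_arm:
  series: "0 0 0 0 0 0;0 0 0 0 0 0;0 0 0 0 0 0;0 0 0 0 0 0;0 0 0 0 0 0;0 0 0 0 0 0;0 0 0 0 0 0;0 0 0 0 0 0"

```text
time: 5.02
position: [0.4971, -0.0134, 0.1766]
tool_rot: [0.375, 0.927, 0.0, 0.0]
ft_force: [1.5, 2.0, -1.0]
grip_width: 0.0136
grip_force: 30.0
```

>>> move_arm:
  series: "0 0 0 0 0 -6;0 0 0 0 0 -12;0 0 0 0 0 -18;0 0 0 0 0 -24;0 0 0 0 0 -30;0 0 0 0 0 -36;0 0 0 0 0 -38;0 0 0 0 0 -38"

```text
time: 5.68
position: [0.4967, -0.0137, 0.1766]
tool_rot: [0.053, 0.999, -0.0, -0.0]
ft_force: [0.4, 0.3, -0.1]
grip_width: 0.0139
grip_force: 30.0
```

Run:
```python
from m import *
go(.497,-.0125,.177,88); o=robot.get_obs(); print(o["ft_force"],o["moment"],o["grip_width"],o["grip_force"])
```

```text
d [-0.2  1.2 -0.4] rot [-0.  -0.  -4.1] yaw 83.9 q6 -1.72 t 5.68
[ 0.39786327  0.27903569 -0.10644217] [-0.02050979  0.0485139   0.0362799 ] 0.013932279064399622 29.998108511790633
```

Now feel for the stop in small turns.

>>> move_arm:
  series: "0 0 0 0 0 -2;0 0 0 0 0 -2;0 0 0 0 0 -2"

```text
time: 5.93
position: [0.4967, -0.0136, 0.1766]
tool_rot: [0.036, 0.999, -0.0, -0.0]
ft_force: [0.2, 0.0, -0.3]
grip_width: 0.0137
grip_force: 30.0
```

Run:
```python
from m import *
go(.497,-.0125,.177,88); o=robot.get_obs(); print(o["ft_force"],o["moment"],o["grip_width"],o["grip_force"])
```

```text
d [-0.2  1.1 -0.4] rot [-0.  -0.  -2.2] yaw 85.8 q6 -1.75 t 5.93
[ 0.22544375  0.0074135  -0.27816051] [ 0.0140752  -0.01617106  0.01158263] 0.013706424616709912 29.994768211618066
```

>>> move_arm:
  series: "0 0 0 0 0 -2;0 0 0 0 0 -2;0 0 0 0 0 -2"

```text
time: 6.18
position: [0.4968, -0.0136, 0.1766]
tool_rot: [0.019, 1.0, -0.0, -0.0]
ft_force: [-0.1, -0.4, 0.2]
grip_width: 0.0137
grip_force: 30.0
```

Run:
```python
from m import *
go(.497,-.0125,.177,88); o=robot.get_obs(); print(o["ft_force"],o["moment"],o["grip_width"],o["grip_force"])
```

```text
d [-0.1  1.1 -0.4] rot [-0.  -0.  -0.2] yaw 87.8 q6 -1.79 t 6.18
[-0.06118127 -0.41121325  0.21121055] [0.01520077 0.04523023 0.05389264] 0.013685181574797489 29.995025005191565
```

>>> move_arm:
  series: "0 0 0 0 0 -2;0 0 0 0 0 -2;0 0 0 0 0 -2"

```text
time: 6.43
position: [0.4969, -0.0135, 0.1766]
tool_rot: [0.001, 1.0, -0.0, -0.0]
ft_force: [-1.2, -0.0, 0.0]
grip_width: 0.0133
grip_force: 30.0
```

Run:
```python
from m import *
go(.497,-.0125,.177,88); o=robot.get_obs(); print(o["ft_force"],o["moment"],o["grip_width"],o["grip_force"])
```

```text
d [-0.1  1.  -0.4] rot [-0.  -0.   1.8] yaw 89.8 q6 -1.82 t 6.43
[-1.17089116 -0.00173409  0.04027685] [-0.0155903   0.01440201  0.01183764] 0.01327145597329527 29.9954220559448
```

>>> move_arm:
  series: "0 0 0 0 0 -2;0 0 0 0 0 -2;0 0 0 0 0 -2"

```text
time: 6.68
position: [0.4969, -0.0134, 0.1766]
tool_rot: [-0.015, 1.0, 0.0, -0.0]
ft_force: [-0.5, 1.2, -0.9]
grip_width: 0.0136
grip_force: 30.2
```

Run:
```python
from m import *
go(.497,-.0125,.177,88); o=robot.get_obs(); print(o["ft_force"],o["moment"],o["grip_width"],o["grip_force"])
```

```text
d [-0.2  0.9 -0.4] rot [ 0.  -0.   3.7] yaw 91.7 q6 -1.85 t 6.68
[-0.49426512  1.20027137 -0.88430395] [ 0.05474894  0.06441507 -0.41589853] 0.013569580685642353 30.175730176270008
```

Moment z −0.42 Nm: the stop is reached. Back off 1.5° and lift, checking.

>>> move_arm:
  series: "0 0 0 0 0 1.5;0 0 0 0 0 1.5;0 0 -4 0 0 1.5;0 0 -8 0 0 1.5;0 0 -12 0 0 1.5;0 0 -12 0 0 1.5"

```text
time: 7.18
position: [0.4974, -0.0137, 0.1894]
tool_rot: [-0.004, 1.0, -0.0, 0.001]
ft_force: [0.3, 0.5, -4.1]
grip_width: 0.0138
grip_force: 30.0
```

Run:
```python
from m import *
go(.5,-.27,.32); o=robot.get_obs(); print(o["ft_force"],o["moment"],o["grip_width"],o["grip_force"])
```

```text
d [  -0.9 -256.4 -130.5] rot [0 0 0] yaw 90.4 q6 -1.83 t 7.18
[ 0.33202052  0.4900551  -4.14143742] [ 0.05561741  0.02445916 -0.03986236] 0.013787862313218616 29.993759114295244
```

>>> move_arm:
  series: "0 0 -40 0 0 0;0 0 -80 0 0 0;0 -20 -100 0 0 0;-5 -60 -100 0 0 0;-10 -100 -100 0 0 0;-15 -140 -100 0 0 0;-20 -180 -100 0 0 0;-28 -215 -100 0 0 0"

```text
time: 7.85
position: [0.5257, -0.2307, 0.2886]
tool_rot: [-0.003, 1.0, -0.0, -0.0]
ft_force: [0.7, 0.4, -4.3]
grip_width: 0.0137
grip_force: 30.0
```

Run:
```python
from m import *
for n in ["scene","wrist"]:
    c=robot.camera(n)
    for d in robot.tip_of(c,"board")[:2]: print(n,round(d["p"],2),np.round(d["xyz"],3))
    if n=="scene":
      for t in ["strainer","strainer_grip"]:
        for d in robot.tip_of(c,t)[:2]: print(t,round(d["p"],2),np.round(d["xyz"],3))
go(.527,-.276,.0855,90); o=robot.get_obs(); print(o["ft_force"],o["grip_width"])
```

```text
scene 0.67 [ 0.535 -0.279  0.002]
strainer_grip 0.72 [ 0.498 -0.018  0.112]
wrist 0.91 [ 0.528 -0.282 -0.002]
wrist 0.39 [ 0.734 -0.206 -0.   ]
d [ -1.4 -49.2 202.5] rot [ 0.1 -0.1  0.4] yaw 90.4 q6 -2.18 t 8.15
[-1.07032327  0.00734706 -4.43786979] 0.013501640423415473
```

>>> move_arm:
  series: "-2 -25 0 0 0 0;-4 -51 20 0 0 0;-4 -51 60 0 0 0;-4 -51 100 0 0 0;-4 -51 140 0 0 0;-4 -51 175 0 0 0;-4 -51 190 0 0 0;-4 -51 190 0 0 0"

```text
time: 8.82
position: [0.5281, -0.2755, 0.0944]
tool_rot: [-0.004, 1.0, 0.003, -0.004]
ft_force: [-0.5, 0.9, -3.8]
grip_width: 0.0134
grip_force: 30.0
```

Run:
```python
from m import *
go(.529,-.278,.0846); o=robot.get_obs(); print(o["ft_force"],o["grip_width"])
```

```text
d [-1.  -2.6  9.7] rot [0 0 0] yaw 90.5 q6 -2.25 t 8.82
[-0.48281958  0.94492316 -3.79895507] 0.013395748211071394
```

>>> move_arm:
  series: "0 0 5 0 0 0;0 0 9 0 0 0;0 0 11 0 0 0;0 0 12 0 0 0;0 0 12.5 0 0 0;0 0 13 0 0 0;0 0 13 0 0 0"

```text
time: 9.4
position: [0.531, -0.2795, 0.0863]
tool_rot: [-0.004, 1.0, -0.0, 0.0]
ft_force: [0.1, 0.4, -4.3]
grip_width: 0.0137
grip_force: 30.0
```

>>> move_arm:
  series: "0 0 0.5 0 0 0;0 0 1 0 0 0;0 0 1 0 0 0"

```text
time: 9.65
position: [0.531, -0.2795, 0.0849]
tool_rot: [-0.003, 1.0, -0.0, 0.0]
ft_force: [0.3, -0.9, -2.6]
grip_width: 0.0136
grip_force: 30.0
```

>>> move_arm:
  series: "0 0 0.5 0 0 0;0 0 0.5 0 0 0;0 0 0.5 0 0 0"

```text
time: 9.9
position: [0.531, -0.2797, 0.0847]
tool_rot: [-0.004, 1.0, -0.0, 0.0]
ft_force: [-1.7, -0.2, 1.8]
grip_width: 0.0135
grip_force: 30.0
```

>>> move_arm:
  series: "0 0 0 0 0 0;0 0 0 0 0 0;0 0 0 0 0 0;0 0 0 0 0 0;0 0 0 0 0 0;0 0 0 0 0 0"
  jaw: 0.5

```text
time: 10.4
position: [0.5309, -0.2793, 0.0842]
tool_rot: [-0.004, 1.0, -0.0, 0.0]
ft_force: [-0.6, 1.1, -0.5]
grip_width: 0.0413
grip_force: 0.0
```

>>> move_arm:
  series: "0 0 -40 0 0 0;0 0 -80 0 0 0;0 0 -120 0 0 0;0 0 -160 0 0 0;5 40 -200 0 0 0;10 80 -220 0 0 0;15 120 -230 0 0 0;25 160 -230 0 0 0"

```text
time: 11.07
position: [0.5096, -0.1348, 0.3157]
tool_rot: [-0.003, 1.0, -0.001, 0.003]
ft_force: [0.8, 0.5, 0.4]
grip_width: 0.0435
grip_force: 0.0
```

>>> move_arm:
  series: "2 40 0 0 0 0;4 75 0 0 0 0;6 106 0 0 0 0;6 106 0 0 0 0;6 106 0 0 0 0"

```text
time: 11.48
position: [0.501, -0.0275, 0.3128]
tool_rot: [-0.005, 1.0, -0.0, 0.0]
ft_force: [0.7, 0.2, -0.2]
grip_width: 0.0436
grip_force: 0.0
```

Run:
```python
from m import *
s=robot.camera("scene")
for d in robot.tip_of(s,"lid"): print("lid",round(d["p"],2),np.round(d["xyz"],3))
c=robot.camera("wrist")
for t in ["strainer","strainer_grip","trap_collar"]:
    for d in robot.tip_of(c,t)[:2]: print(t,round(d["p"],2),np.round(d["xyz"],3),px(c,d["xyz"]))
go(.497,-.0125,.26)
im=c["img"][60:340,140:420]
cv2.imwrite("pics/f.png",np.hstack([cv2.resize(im,(400,400)),cv2.resize(s["img"][150:350,100:300],(400,400))])[:,:,::-1])
import pickle; pickle.dump(c,open("w.pkl","wb"))
```

```text
lid 0.98 [ 0.305 -0.195  0.003]
lid 0.83 [ 0.527 -0.278  0.017]
lid 0.8 [0.276 0.218 0.002]
lid 0.71 [ 0.287 -0.34  -0.001]
strainer 0.95 [ 0.493 -0.019  0.02 ] [291 172]
strainer_grip 0.59 [ 0.497 -0.016  0.112] [295 190]
trap_collar 0.18 [ 0.53  -0.28   0.082] [ 57 213]
d [ 4.5 17.9 52.5] rot [0 0 0] yaw 90.3 q6 -1.86 t 11.78
```

View pics/f.png

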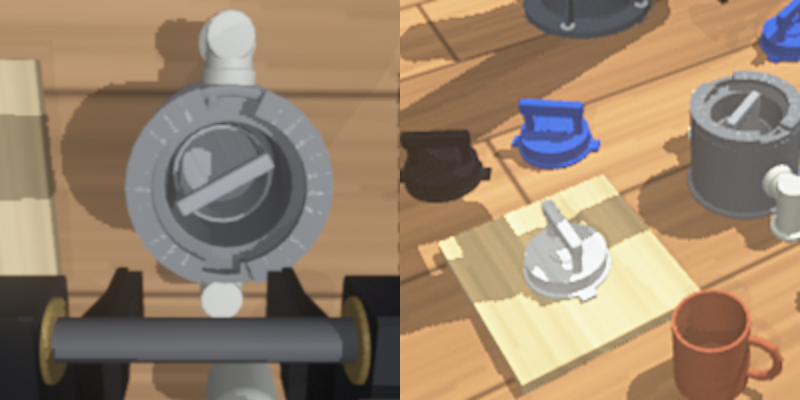

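The lid lies flat, handle up, on the board at scene crop (565,255). The strainer bar runs in the wrist crop from (180,211) to (272,161).

Run:
```python
from m import *
import pickle
c=pickle.load(open("w.pkl","rb"))
a,b=ray(c,266,207.7,.12),ray(c,330.4,172.7,.12); m=(a+b)/2; h=np.degrees(np.arctan2(*(b-a)[1::-1])); print(a,b,m,np.linalg.norm(a-b),h)
g=c["img"][150:230,240:350].min(2); 
for t in (130,145,160):
  n,l,s,ce=cv2.connectedComponentsWithStats((g>t).astype(np.uint8))
  for i in range(1,n):
    if s[i,4]>300:
        r=cv2.minAreaRect(np.argwhere(l==i)[:,::-1].astype(np.float32)); print(t,r[0][0]+240,r[0][1]+150,r[1:])
go(m[0],m[1],.20,h+90)
```

```text
[ 0.51340805 -0.04563278  0.12      ] [0.47801184 0.01683053 0.12      ] [ 0.49570995 -0.01440113  0.12      ] 0.07179523870442214 119.53901944068046
130 259.5 189.5 ((39.0, 79.0), 0.0)
130 277.5 177.5 ((29.0, 19.0), 90.0)
130 302.24658203125 197.41567993164062 ((30.31310272216797, 72.55218505859375), 61.11341857910156)
145 277.5 177.5 ((27.0, 17.0), 90.0)
145 302.2708206176758 197.44244384765625 ((29.274526596069336, 71.5855484008789), 61.07357406616211)
160 297.57006072998047 188.96178436279297 ((8.619338989257812, 69.83260345458984), 61.38954162597656)
d [  5.8  16.  112.5] rot [-0.   0.  60.8] yaw 90.3 q6 -1.86 t 11.78
```

>>> move_arm:
  series: "3 8 0 0 0 7;6 16 10 0 0 14;6 16 30 0 0 21;6 16 50 0 0 28;6 16 70 0 0 35;6 16 80 0 0 42;6 16 80 0 0 49;6 16 80 0 0 56"
  jaw: 0.36

```text
time: 12.45
position: [0.4949, -0.014, 0.2314]
tool_rot: [0.47, 0.883, -0.0, -0.001]
ft_force: [-0.4, 0.2, 0.4]
grip_width: 0.0314
grip_force: 0.0
```

>>> move_arm:
  series: "0 0 0 0 0 5;0 0 0 0 0 5;0 0 0 0 0 5;0 0 0 0 0 5"

```text
time: 12.78
position: [0.4954, -0.0137, 0.2326]
tool_rot: [0.504, 0.864, -0.0, 0.0]
ft_force: [0.1, 1.0, 0.5]
grip_width: 0.0311
grip_force: 0.0
```

Run:
```python
from m import *
c=robot.camera("wrist")
for t in ["strainer","strainer_grip"]:
    for d in robot.tip_of(c,t)[:2]: print(t,round(d["p"],2),np.round(d["xyz"],3),px(c,d["xyz"]))
print(robot.get_obs()["grip_width"])
go(.496,-.0145,.118,29.5)
cv2.imwrite("pics/g.png",c["img"][:,:,::-1])
import pickle; pickle.dump(c,open("w.pkl","wb"))
```

```text
strainer 0.96 [ 0.492 -0.017  0.02 ] [279 193]
strainer_grip 0.76 [ 0.497 -0.018  0.114] [282 223]
strainer_grip 0.64 [ 0.555 -0.016  0.124] [349 260]
0.0313416810725721
d [ -1.3  -0.  114.7] rot [ 0.   0.  -0.1] yaw 29.4 q6 -0.77 t 12.93
```

View pics/g.png

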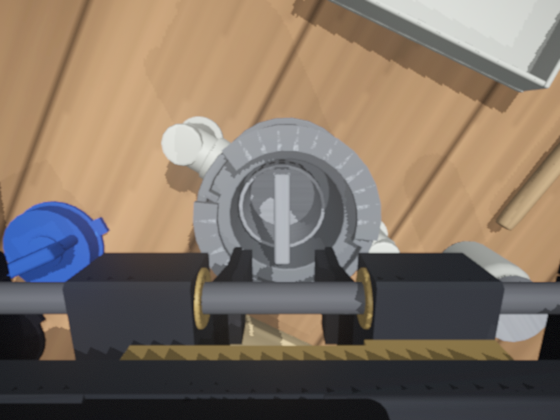

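The bar (282, rows 175–263) is upright in the image and centred between the fingers (243 and 323). Descend and grip.

>>> move_arm:
  series: "-1 0 40 0 0 0;-1 0 75 0 0 0;-1 0 95 0 0 0;-1 0 105 0 0 0;-1 0 114 0 0 0;-1 0 114 0 0 0;-1 0 114 0 0 0"

```text
time: 13.52
position: [0.496, -0.014, 0.1186]
tool_rot: [0.504, 0.864, -0.0, -0.0]
ft_force: [-0.6, 0.4, 0.1]
grip_width: 0.0314
grip_force: 0.0
```

>>> move_arm:
  series: "0 0 0 0 0 0;0 0 0 0 0 0;0 0 0 0 0 0;0 0 0 0 0 0;0 0 0 0 0 0;0 0 0 0 0 0"
  jaw: 0
  newtons: 30

```text
time: 14.02
position: [0.4958, -0.0141, 0.1191]
tool_rot: [0.504, 0.863, -0.0, 0.0]
ft_force: [-0.4, -0.9, 3.9]
grip_width: 0.0117
grip_force: 29.9
```

>>> move_arm:
  series: "0 0 0 0 0 0;0 0 -10 0 0 0;0 0 -25 0 0 0;0 0 -45 0 0 0;0 0 -70 0 0 0;0 0 -100 0 0 0;0 0 -130 0 0 0;0 0 -150 0 0 0"

```text
time: 14.68
position: [0.4963, -0.0139, 0.2715]
tool_rot: [0.504, 0.863, 0.001, 0.001]
ft_force: [0.8, -0.4, -2.9]
grip_width: 0.0116
grip_force: 29.9
```

Run:
```python
from m import *
o=robot.get_obs(); print(o["ft_force"],o["moment"],o["grip_width"],o["grip_force"])
go(.524,.284,.27)
```

```text
[ 0.83290694 -0.39153746 -2.86507127] [-0.12068055 -0.00558423 -0.0351089 ] 0.011617102960005123 29.946930706501007
d [245.9 170.4   1.4] rot [0 0 0] yaw 29.4 q6 -0.77 t 14.68
```

>>> move_arm:
  series: "16 11 0 0 0 0;41 28 0 0 0 0;70 48 0 0 0 0;99 68 0 0 0 0;128 88 0 0 0 0;157 108 0 0 0 0;186 129 0 0 0 0;210 146 0 0 0 0"

```text
time: 15.35
position: [0.5193, 0.2432, 0.2687]
tool_rot: [0.504, 0.864, 0.0, -0.0]
ft_force: [-0.2, -0.8, -2.4]
grip_width: 0.012
grip_force: 29.9
```

>>> move_arm:
  series: "20 14 0 0 0 0;36 24 0 0 0 0;36 24 10 0 0 0;36 24 40 0 0 0;36 24 75 0 0 0;36 24 105 0 0 0;36 24 130 0 0 0;36 24 145 0 0 0"

```text
time: 16.02
position: [0.5207, 0.2825, 0.1202]
tool_rot: [0.505, 0.863, -0.002, -0.002]
ft_force: [-1.1, 0.2, -2.5]
grip_width: 0.012
grip_force: 30.0
```

Run:
```python
from m import *
c=robot.camera("scene")
for t in ["strainer","tray","strainer_grip"]:
    for d in robot.tip_of(c,t)[:1]: print(t,round(d["p"],2),np.round(d["xyz"],3))
o=robot.get_obs(); print(o["ft_force"],o["moment"],o["grip_width"],o["position"])
go(.524,.284,.104)
```

```text
strainer 0.96 [0.52  0.284 0.016]
tray 0.56 [ 0.526  0.285 -0.   ]
strainer_grip 0.63 [0.524 0.283 0.112]
[ 0.34150417  0.89039027 -1.10661546] [-0.01175886 -0.03502211  0.03532637] 0.01180504714800524 [0.52310203 0.28343097 0.12360689]
d [ 0.1  1.1 19.6] rot [0 0 0] yaw 29.4 q6 -0.2 t 16.22
```

>>> move_arm:
  series: "0 0 7 0 0 0;0 0 12 0 0 0;0 0 15 0 0 0;0 0 17 0 0 0;0 0 18 0 0 0;0 0 18.5 0 0 0;0 0 18.5 0 0 0"

```text
time: 16.8
position: [0.5231, 0.2838, 0.1052]
tool_rot: [0.504, 0.863, 0.0, 0.0]
ft_force: [-0.0, 0.2, -2.8]
grip_width: 0.0112
grip_force: 29.9
```

>>> move_arm:
  series: "0 0 0.5 0 0 0;0 0 1 0 0 0;0 0 1 0 0 0"

```text
time: 17.05
position: [0.5232, 0.2838, 0.1043]
tool_rot: [0.504, 0.863, 0.0, 0.0]
ft_force: [0.8, 0.8, -2.2]
grip_width: 0.0117
grip_force: 29.9
```

>>> move_arm:
  series: "0 0 0.4 0 0 0;0 0 0.8 0 0 0;0 0 0.8 0 0 0"

```text
time: 17.3
position: [0.5231, 0.2838, 0.1041]
tool_rot: [0.504, 0.863, 0.0, 0.0]
ft_force: [-2.1, -0.5, 4.8]
grip_width: 0.0114
grip_force: 29.9
```

Contact is made. Release and rise.

>>> move_arm:
  series: "0 0 -0.3 0 0 0;0 0 -0.3 0 0 0;0 0 -0.3 0 0 0;0 0 -0.3 0 0 0;0 0 -0.3 0 0 0;0 0 -0.3 0 0 0"
  jaw: 0.4

```text
time: 17.8
position: [0.5232, 0.2838, 0.1035]
tool_rot: [0.504, 0.863, 0.0, 0.0]
ft_force: [-0.4, -0.5, 0.3]
grip_width: 0.0338
grip_force: 0.0
```

>>> move_arm:
  series: "0 0 -10 0 0 0;0 0 -30 0 0 0;0 0 -60 0 0 0;0 0 -100 0 0 0;0 0 -140 0 0 0;0 0 -170 0 0 0;0 0 -170 0 0 0;0 0 -170 0 0 0"

```text
time: 18.47
position: [0.5242, 0.2842, 0.2769]
tool_rot: [0.504, 0.863, 0.002, 0.002]
ft_force: [0.3, 0.6, -1.1]
grip_width: 0.0348
grip_force: 0.0
```

Run:
```python
from m import *
c=robot.camera("scene"); cv2.imwrite("pics/h.png",c["img"][:,:,::-1])
o=robot.get_obs(); print(o["time"],o["grip_width"],o["position"])
```

```text
18.5167 0.03482136833687775 [0.52292889 0.28376356 0.27464431]
```

View pics/h.png

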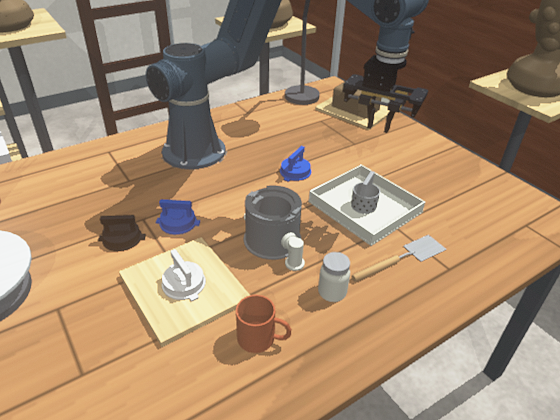

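The strainer stands upright in the tray at (366,198), the lid lies flat on the board at (183,278), and the jar, mug and spatula are unmoved.

```bash
python3 -c "
from rig import robot
print(robot.hand_in())"
```

```text
the job is handed in; nothing more can be done
None
```

The job is handed in at about 18.5 s: the lid lies flat, handle up, on the plywood board, the strainer stands upright on the tray floor, and the jar, mug and spatula were left where they were.

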